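# Work a packed carton over the threshold onto the roller deck

## Task

Take the packed carton over the raised steel threshold onto the black-sheeted deck: lift only its leading edge and lay it on the threshold while the tail stays on the bench, then push from behind, never carrying it, until it tips down flat on the deck. Slide it on, square to the deck, until it bears firmly on the rubber buffer of the end stop: lean on it with about 10 N for half a second, never with more than 20 N. Then let go and leave the carton standing wholly on the deck, with the tape roll, jar and knife undisturbed.

Things in the scene. Friction and masses are not known exactly. Their poses are not given: they have to be found in the camera images.
- carton_mid (a point): centre (half-way up, 37.5 mm over the underside) of the loose brown carton: 160 mm long (x), 120 mm wide (y), 75 mm high (z), open at the top, 0.45 to 0.75 kg; +x points to its leading end, towards the deck. White foam inside up to 33 mm over the underside; a motor, 52 mm in diameter, in its middle up to 65 mm. A side flap on each long side leans out to 85 mm from the middle, 112 mm high
- carton_front (a point): middle of the lower edge of the carton's leading end (80 mm ahead of the centre, at the underside). The leading and tail end walls are upright, 10 mm thick, 75 mm high, without flaps, and can be pinched from above
- carton_rear (a point): middle of the lower edge of the carton's tail end (80 mm behind the centre, at the underside)
- deck: fixed deck in the bench: black ribbed sheet, 250 mm wide, its top 18 mm above the bench, with a bright steel threshold (a sheer 18 mm step) along the entry edge. Origin at bench height under the middle of the entry edge; x along the direction of travel, y across, z up. Sheet from x = 0 to 242 mm; rails at y = +-138 mm, 24 mm wide, 22 mm high; bare rollers beyond the end stop
- stop: steel angle bracket fixed on the deck, 120 mm wide, 70 mm high, face at deck x = 232 mm; origin: foot of its face, axes as the deck's. A rubber buffer disc (44 mm in diameter, centre 34 mm over the sheet) stands 24 to 44 mm out of the face towards the carton: set differently each time and not measured, so feel for it. It is sprung: gives 1 mm per 4 N, up to 9 mm
- tape_roll: roll of paper tape lying flat, 100 mm in diameter, 48 mm high, origin at the centre of its underside; to be left alone
- glue_jar: round jar, 60 mm in diameter, 75 mm high, origin at the centre of its underside; to be left alone
- knife: grey safety knife lying flat, 155 mm long (x), 28 mm wide, 18 mm high, origin at its underside; to be left alone
Not all that is in view belongs to the job. There is more than one size of the part that bears carton_mid; the job needs the larger.

How it is judged (in metres and radians):
On the way, in this order (a step that is already met when the one before it is completed fails the run):
1. the leading edge lies on the threshold with the tail still on the bench (x of carton_front in the frame of deck above 0.004 m and height (world z) of carton_front above 0.015 m and height (world z) of carton_rear below 0.008 m), for 0.2 s.
2. the carton has tipped down flat on the deck (x of carton_mid in the frame of deck above 0.01 m and angle between carton_mid's own z axis and vertical below 0.06 rad and z of carton_mid in the frame of deck between 0.05 and 0.062 m), for 0.1 s.
3. the carton bears on the buffer with more than 5 N (contact force between carton and stop above 5 N and angle between carton_mid's own z axis and vertical below 0.06 rad), for 0.2 s.
At the end, for the whole second after the job is handed in: the carton stands upright, flat (within 0.04 rad) and at rest on the deck, its tail at least 12 mm past the threshold's edge, within 35 mm of the deck's middle line and square to it within 0.12 rad (x of carton_mid in the frame of deck above 0.092 m and y of carton_mid in the frame of deck between -0.035 and 0.035 m and z of carton_mid in the frame of deck between 0.052 and 0.06 m and angle between carton_mid's own z axis and vertical below 0.04 rad and angle between the x axis of carton_mid and the x axis of deck, either way round below 0.12 rad and linear speed of carton below 0.01 m/s); the robot touches nothing.
It fails at once if the tail is lifted off the bench (over 15 mm) before the leading edge is over the threshold (x of carton_front in the frame of deck below 0 m and height (world z) of carton_rear above 0.015 m).
It fails at once if the carton is carried: its middle is raised more than 15 mm above where it stands on the deck (z of carton_mid in the frame of deck above 0.0705 m).
It fails at once if the carton is pressed on the end stop with more than 20 N (contact force between carton and stop above 20 N).
It fails at once if the carton is tipped by more than 0.5 rad (angle between carton_mid's own z axis and vertical above 0.5 rad).
It fails at once if tape roll, jar or knife is moved by more than 20 mm (distance of any of tape_roll, glue_jar, knife from where it was at the start of the episode above 0.02 m).
It also fails if it takes over 72 s, if anything falls off the work surface, if the arm or the gripper's body presses on something with over 40 N, if the wrist force passes 120 N, or if a joint passes its speed limit or range.

## Robot

A 6-joint arm with a two-finger parallel gripper is mounted at the origin on the work surface. World frame = base frame: x ahead of the robot, y to its left, z up, the work surface at z = 0. Lengths are in mm, angles in rad, forces in N, time in s.
With the tool pointing down it reaches from about 350 to 975 mm from the base axis. Payload 7.1 kg.
Tool frame: the origin (TCP) lies on the centre line of the jaws, within the pads' length; the fingertips stand 8 mm ahead of it and the grasp point (between the pads) lies 11 mm behind it; z points along the fingers, x is the direction in which the jaws open and shut, and the axes are right-handed (so a half turn about z gives the same grasp; the last joint's range is limited). The gripper opens to 88 mm and grips with 3 to 60 N. Pads are 20 mm wide; open, the fingers measure 115 mm over their backs; the gripper's body (75 mm by 178 mm) begins 61 mm behind the grasp point.
Start: joints at [-1.163, 0.423, 1.63, -0, 1.089, -0.019], TCP at [258.74, -568.91, 230.675] pointing down, gripper open.
Joint ranges: [-3, 3], [-0.9, 2.11], [0.09, 2.58], [-1.31, 4.45], [0.11, 2.69], [-2.54, 2.54]. Speed limits (rad/s): [2.39, 2.39, 3.01, 3.14, 3.14, 3.14].

## Interface

Orientations are given as a rotation vector (axis times angle).
In Python, from workcell import ctrl gives the robot as it stands.
- The arm moves only by the shell command python3 -m handwheel 'ROWS'. ROWS is JSON, a list of rows, each a list of 3 entries, a list of its own where there are three numbers: the turn, a rotation vector about the tool's x, y, z in rad, then the shift along the tool's x, y, z in mm, then the opening, from 0 (shut) to 1 (fully open). In form: [[[ax, ay, az], [tx, ty, tz], jaw], ...]. A call has exactly 10 rows; each row shifts and turns the pose as measured when the row begins, along the tool's axes as they then stand; what a row does not reach is not made up. A row lasts 1/12 s, in which the tool goes at most 41.7 mm and 7.16 degrees, less where a joint would pass 70% of its speed; a pose out of reach is approached as far as the arm can. A call with a gripper value outside its range is refused whole. The fingers move at their own pace and stop on an object; the grip force is fixed at half the most. Time passes only in rows, so rows that do not move let the fingers close, or fill a call up. It gives the time, the measured TCP pose, the force and the opening at its end, in the units of the state.
- ctrl.get_obs(): the state, without advancing time (a new reading comes with each control period).
- ctrl.get_image(name): name is "scene" or "side" or "wrist"; returns a dict with "pixels" (480x640x3 uint8, red, green, blue), "camera_matrix" (3x3 intrinsics, pixels), "rvec" (rotation vector, rad) and "tvec" (3), from world to camera coordinates, as OpenCV has them. Camera axes: x right, y down, z forward; pixel columns grow to the right and rows downward; lengths in mm; the calibration is good to about 2 mm. A picture is of the moment at which its call begins. There is no depth.
- ctrl.close_job(): hands the job in, once; it reports no verdict.
Trained networks look in a picture, given as the dict that the camera call returned (one of the last four; its "shot" number tells which), for a name from the list of things; names that differ only in an ending like _2 or _b are one class to them, and where a whole thing is asked for, a point or a joint stands for the part that bears it (a point fixed in the world has none). Each returns a list of dicts, best first, with "score" (0 to 1); they miss things now and then, are a little off and sometimes report something else, mostly with a low value. They report only what shows in the picture. A call takes as long as a camera call. They do not tell look-alikes from the thing itself.
- ctrl.look_for(picture, query): "position" ([x, y, z] in mm, in the coordinates of the camera as it stood for that picture, good to about 4 mm: the middle of the surface that is visible of it).
- ctrl.spot_point(picture, query): "position" ([x, y, z] in mm, in the coordinates of the camera as it stood for that picture, good to about 4 mm: a listed point, or the origin of a listed thing).
The state is a dict: "t": time; "qpos": joint angles; "qvel": joint speeds; "joint_torque": joint torques, N m; "ee_pos": TCP position; "orientation": TCP orientation; "ft_force": force on the tool from outside, world axes, zero at the start; "moment": the same for the moment, N m; "width": finger opening in mm.
Only numpy, scipy, OpenCV 4.12 (cv2) and the standard library are available. Lean on these libraries where they do the work, as an engineer would, in place of code of your own. Each camera call takes 0.05 s, during which the arm holds its last target.

## Working session

There is one attempt and no reset: what is moved stays moved. The work goes in short steps, Python scripts to look and compute and a shell command to move; the robot and the scene stay as the last step left them, time stands still between calls to the robot, and variables do not carry over. Pictures are saved under pics/ and viewed, and the job is handed in when it is done.

```bash
ls; mkdir -p pics; cat > h.py <<'E'
import numpy as np, cv2
from workcell import ctrl
def w(im,p):
    R,_=cv2.Rodrigues(np.array(im['rvec'],float)); return R.T@(np.array(p,float).ravel()-np.array(im['tvec'],float).ravel())
def save(im,n): cv2.imwrite('pics/'+n+'.png',im['pixels'][:,:,::-1])
def find(im,q,f='spot_point'):
    for d in getattr(ctrl,f)(im,q)[:4]: print(q,f[:4],round(d['score'],2),np.round(w(im,d['position']),1))
E
python3 - <<'E'
from h import *
print(ctrl.get_obs())
for n in ['scene','side','wrist']:
    im=ctrl.get_image(n); save(im,n+'0'); print(n, np.round(w(im,[0,0,0])))
    for q in ['carton_mid','carton_front','carton_rear','deck','stop','tape_roll','glue_jar','knife']: find(im,q)
E
```

```text
pics
{'t': 0.0, 'qpos': array([-1.16301401e+00,  4.23828982e-01,  1.63065338e+00, -2.08319552e-05,
        1.08858889e+00, -1.89891457e-02]), 'qvel': array([ 0.00098864, -0.00019517,  0.00047314, -0.00024713, -0.00165971,
       -0.00040249]), 'joint_torque': array([ 2.54042301e-03, -5.44624507e+01, -2.73666787e+01,  6.45077974e-02,
        2.27211986e-02, -1.29137024e-04]), 'ee_pos': array([ 258.52651326, -568.45205126,  229.92347473]), 'orientation': array([-2.64082076e+00,  1.70017256e+00,  1.94427653e-03]), 'ft_force': array([ 1.2257636 , -0.27671969,  0.85083594]), 'moment': array([ 0.03015205, -0.00938513, -0.02020478]), 'width': 87.88928537689928}
scene [928. 689. 560.]
carton_mid spot 0.86 [452.9 419.   29.4]
carton_mid spot 0.82 [485.2 173.3  35.1]
carton_front spot 0.58 [469.3 356.3  -1. ]
carton_rear spot 0.72 [438.7 471.1  -4. ]
carton_rear spot 0.67 [461.4 252.8  -3.3]
carton_rear spot 0.54 [483.5 174.5  33.7]
deck spot 0.71 [497.8  23.7  -1.1]
stop spot 0.67 [ 534.2 -204.8   16. ]
tape_roll spot 0.74 [708.1 196.8  -1.3]
glue_jar spot 0.93 [765.3  54.5  -2.9]
knife spot 0.76 [326.7 243.5   1.9]
side [118. 643. 636.]
carton_mid spot 0.91 [483.8 172.5  40.7]
carton_mid spot 0.79 [460.1 412.5  32.2]
carton_front spot 0.87 [504.3  98.9   2.9]
carton_front spot 0.85 [470.7 349.1   1.6]
carton_front spot 0.54 [767.5  59.7   1.2]
carton_rear spot 0.96 [462.5 252.4  -2.5]
carton_rear spot 0.6 [442.  477.6  -2.8]
deck spot 0.58 [500.1  22.2   2.5]
stop spot 0.55 [ 534.  -207.9   17.4]
tape_roll spot 0.73 [708.8 196.1  -3.5]
glue_jar spot 0.72 [769.3  55.4   2.7]
knife spot 0.88 [326.5 244.4   2.7]
wrist [ 329. -538.  384.]
```

View pics/scene0.png

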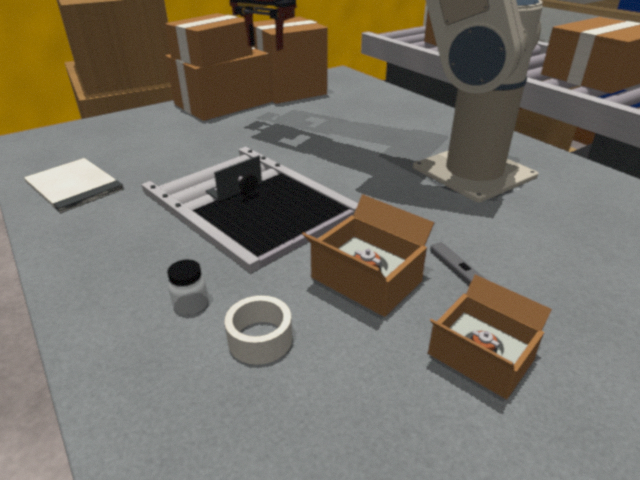

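View pics/side0.png

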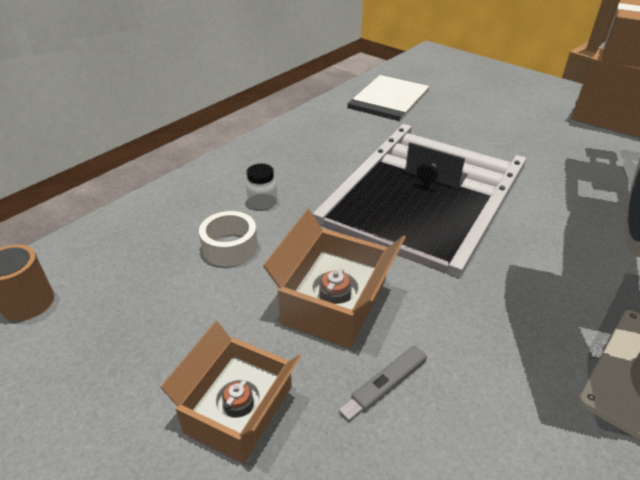

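The larger carton is the one next to the deck: it measures about 160 mm long in both views, and the other about 128 mm. I'll bring the wrist camera over it.

```bash
python3 -m handwheel '[[[0,0,0],[-20,-18,-4],1],[[0,0,0],[-27,-25,-4],1],[[0,0,0],[-27,-25,-4],1],[[0,0,0],[-27,-25,-4],1],[[0,0,0],[-27,-25,-4],1],[[0,0,0],[-27,-25,-4],1],[[0,0,0],[-27,-25,-4],1],[[0,0,0],[-27,-25,-4],1],[[0,0,0],[-27,-25,-4],1],[[0,0,0],[-27,-25,-4],1]]'
python3 -m handwheel '[[[0,0,0],[-27,-25,-4],1],[[0,0,0],[-27,-25,-4],1],[[0,0,0],[-27,-25,-4],1],[[0,0,0],[-27,-25,-4],1],[[0,0,0],[-27,-25,-4],1],[[0,0,0],[-27,-25,-4],1],[[0,0,0],[-20,-20,-4],1],[[0,0,0],[-10,-10,-4],1],[[0,0,0],[0,0,0],1],[[0,0,0],[0,0,0],1]]'
python3 - <<'E'
from h import *
im=ctrl.get_image('wrist'); save(im,'w1'); print(np.round(w(im,[0,0,0])))
for q in ['carton_mid','carton_front','carton_rear','deck','stop']: find(im,q)
E
```

```text
t: 2.18
ee_pos: [373.1, -221.9, 270.7]
orientation: [2.63, -1.714, 0.006]
ft_force: [0.5, 0.4, 0.3]
width: 87.8
t: 3.02
ee_pos: [463.9, 46.1, 307.3]
orientation: [-2.636, 1.703, -0.018]
ft_force: [0.1, 0.2, -0.7]
width: 88.0
[532.  78. 462.]
carton_mid spot 0.89 [483.  170.7  33.5]
carton_front spot 0.82 [473.1 350.   -6.5]
carton_front spot 0.79 [508.9  96.7  -0. ]
carton_rear spot 0.89 [462.2 248.4  -3.1]
carton_rear spot 0.19 [ 533.  -207.    18.9]
stop spot 0.82 [ 532.6 -208.5   20.1]
```

```bash
cat > ov.py <<'E'
from h import *
def proj(im,P):
    return cv2.projectPoints(np.array(P,float).reshape(-1,1,3),np.array(im['rvec'],float),np.array(im['tvec'],float),np.array(im['camera_matrix'],float),None)[0].reshape(-1,2)
def fr(o,yaw,P):
    c,s=np.cos(yaw),np.sin(yaw); P=np.array(P,float)
    return np.c_[o[0]+c*P[:,0]-s*P[:,1], o[1]+s*P[:,0]+c*P[:,1], P[:,2]]
def overlay(im,name,deck,cart):
    a=im['pixels'][:,:,::-1].copy()
    def pl(P,c,closed=True): cv2.polylines(a,[np.int32(np.round(proj(im,P)*8))],closed,c,1,cv2.LINE_AA,3)
    d,dy=deck
    pl(fr(d,dy,[[0,-125,18],[242,-125,18],[242,125,18],[0,125,18]]),(0,255,0))
    pl(fr(d,dy,[[0,-126,0],[0,126,0]]),(0,255,255),False)
    pl(fr(d,dy,[[232,-60,18],[232,60,18],[232,60,88],[232,-60,88]]),(255,255,0))
    if cart is not None:
        c,cy=cart
        for z in (0,75): pl(fr(c,cy,[[80,-60,z],[80,60,z],[-80,60,z],[-80,-60,z]]),(0,0,255) if z else (255,0,255))
    cv2.imwrite('pics/'+name+'.png',a)
E
python3 - <<'E'
from ov import *
dy=np.arctan2(-230,34.5)
cy=np.arctan2(-153.5,44.5)
for n in ['wrist','scene','side']:
    overlay(ctrl.get_image(n),n+'_ov1',((499,23),dy),((484,172.5),cy))
E
```

```text
(no output)
```

View pics/wrist_ov1.png

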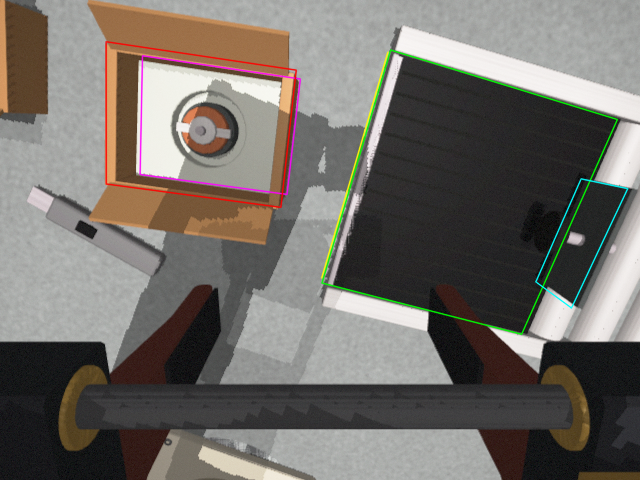

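View pics/side_ov1.png

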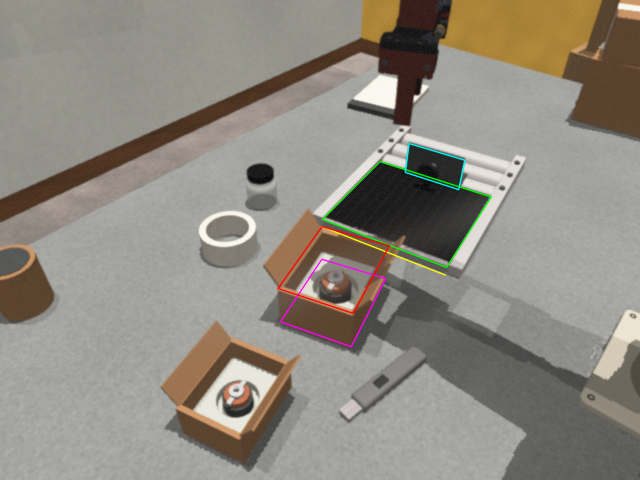

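View pics/scene_ov1.png

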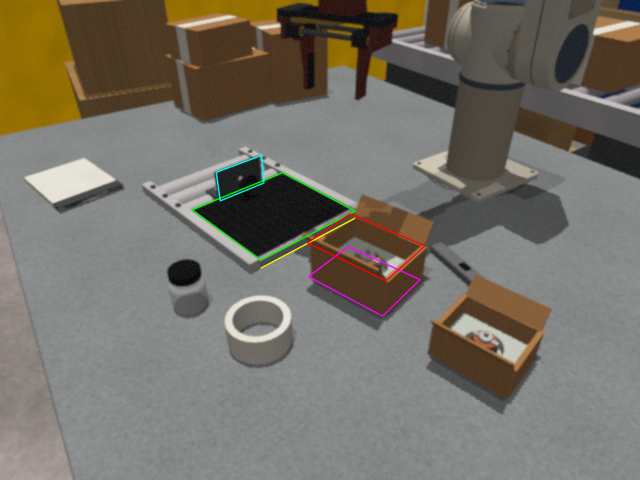

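```bash
cat > rel.py <<'E'
from h import *
from scipy.spatial.transform import Rotation as R
def down(yaw,tilt=0.,tool='pinch'):
    # pinch: tool x along heading yaw; push: tool y along heading
    c,s=np.cos(yaw),np.sin(yaw)
    f=np.array([c,s,0]); z=np.array([0,0,-1.])
    if tool=='pinch': x=f; y=np.cross(z,x)
    else: y=f; x=np.cross(y,z)
    return R.from_matrix(np.c_[x,y,z])
def rel(p,Rt,tip=False):
    o=ctrl.get_obs(); R0=R.from_rotvec(o['orientation'])
    tr=(R0.inv()*Rt).as_rotvec()
    d=np.array(p)-o['ee_pos']
    print('t',round(o['t'],2),'ee',np.round(o['ee_pos'],1),'F',np.round(o['ft_force'],1),'w',round(o['width'],1))
    print('turn',np.round(tr,4),'shift(target axes)',np.round(Rt.inv().apply(d),1),'shift(current axes)',np.round(R0.inv().apply(d),1))
DY=np.arctan2(-230,34.5); CY=np.arctan2(-153.5,44.5)
E
python3 - <<'E'
from rel import *
print(DY,CY)
c=np.array([484,172.5]); f=np.array([np.cos(CY),np.sin(CY)])
p=c+75*f; print(p); rel([*p,160],down(CY))
E
```

```text
-1.4219063791853994 -1.2886290463353511
[504.88284059 100.46593189]
t 3.47 ee [463.8  44.9 307.2] F [-0.8  0.4  0.3] w 87.6
turn [-0.0096 -0.0071  0.1377] shift(target axes) [-41.9 -55.  147.2] shift(current axes) [-35.1 -58.9 147.5]
```

```bash
python3 -m handwheel '[[[-0.01,-0.007,0.07],[0,0,0],0.35],[[0,0,0.068],[0,0,0],0.35],[[0,0,0],[-10,-14,35],0.35],[[0,0,0],[-10,-14,35],0.35],[[0,0,0],[-10,-14,35],0.35],[[0,0,0],[-10,-13,30],0.35],[[0,0,0],[-2,0,12],0.35],[[0,0,0],[0,0,0],0.35],[[0,0,0],[0,0,0],0.35],[[0,0,0],[0,0,0],0.35]]'
python3 - <<'E'
from rel import *
from ov import overlay
c=np.array([484,172.5]); f=np.array([np.cos(CY),np.sin(CY)])
p=c+75*f; rel([*p,50],down(CY))
im=ctrl.get_image('wrist'); overlay(im,'w2',((499,23),DY),((484,172.5),CY))
for q in ['carton_mid','carton_front','carton_rear']: find(im,q)
im=ctrl.get_image('side'); save(im,'s2')
E
```

```text
t: 4.3
ee_pos: [510.6, 98.8, 157.5]
orientation: [-2.495, 1.902, -0.01]
ft_force: [-0.3, 0.8, -0.8]
width: 31.5
t 4.3 ee [510.6  98.8 157.5] F [-0.3  0.8 -0.8] w 31.5
turn [-0.0068 -0.0027 -0.014 ] shift(target axes) [ -3.2   5.  107.5] shift(current axes) [ -3.4   5.8 107.4]
carton_mid spot 0.79 [484.9 173.8  38.2]
```

View pics/w2.png

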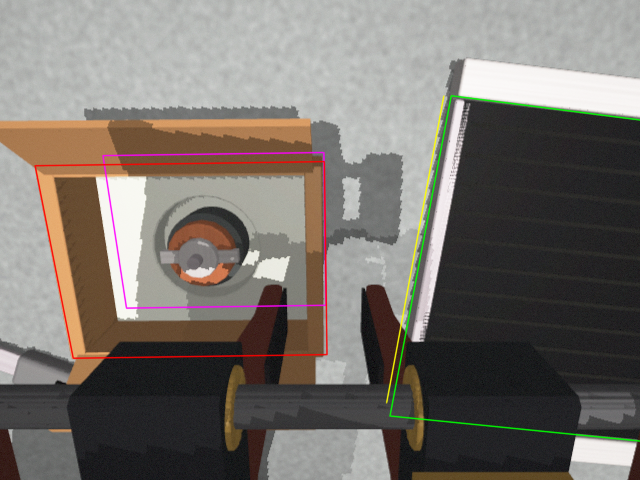

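View pics/s2.png

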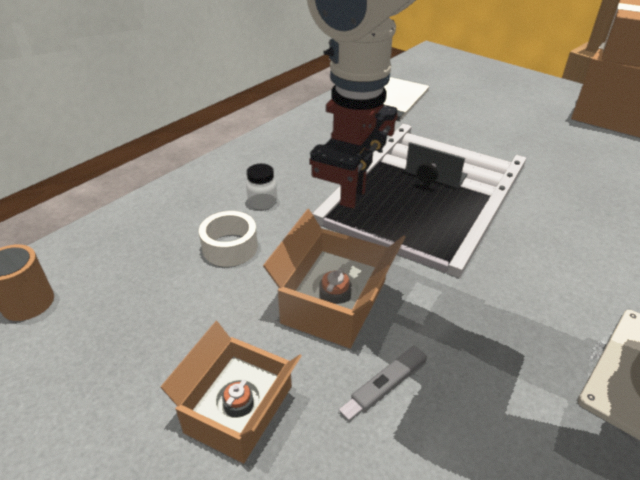

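```bash
python3 -m handwheel '[[[-0.007,-0.003,-0.014],[-3.3,5.5,10],0.35],[[0,0,0],[0,0,10],0.35],[[0,0,0],[0,0,10],0.35],[[0,0,0],[0,0,0],0.35],[[0,0,0],[0,0,20],0.35],[[0,0,0],[0,0,20],0.35],[[0,0,0],[0,0,20],0.35],[[0,0,0],[0,0,10],0.35],[[0,0,0],[0,0,5],0.35],[[0,0,0],[0,0,0],0.35]]'
python3 - <<'E'
from rel import *
c=np.array([484,172.5]); f=np.array([np.cos(CY),np.sin(CY)])
p=c+75*f; rel([*p,50],down(CY))
im=ctrl.get_image('side'); save(im,'s3');im=ctrl.get_image('wrist'); save(im,'w3')
E
```

```text
t: 5.38
ee_pos: [505.8, 100.8, 48.0]
orientation: [-2.509, 1.884, -0.005]
ft_force: [0.3, -0.6, 0.3]
width: 30.7
t 5.38 ee [505.8 100.8  48. ] F [ 0.3 -0.6  0.3] w 30.7
turn [-0.0049 -0.0001  0.0008] shift(target axes) [ 0.   0.9 -2. ] shift(current axes) [ 0.   0.9 -2. ]
```

View pics/w3.png

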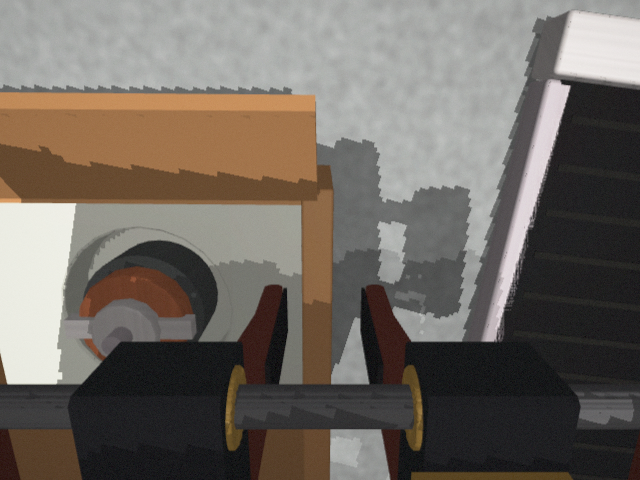

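View pics/s3.png

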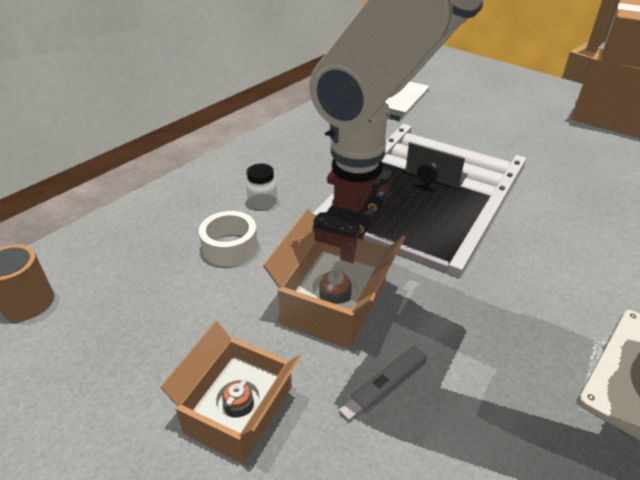

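```bash
python3 -m handwheel '[[[0,0,0],[0,0,0],0],[[0,0,0],[0,0,0],0],[[0,0,0],[0,0,0],0],[[0,0,0],[0,0,0],0],[[0,0,0],[0,0,0],0],[[0,0,0],[0,0,0],0],[[0,0.02,0],[-1,0,-3.1],0],[[0,0.02,0],[-1,0,-3.1],0],[[0,0.02,0],[-1,0,-3.1],0],[[0,0,0],[0,0,0],0]]'
python3 - <<'E'
from rel import *
rel([505.8,100.8,48],down(CY))
im=ctrl.get_image('side'); save(im,'s4')
E
```

```text
t: 6.32
ee_pos: [507.1, 104.2, 61.4]
orientation: [2.486, -1.872, 0.089]
ft_force: [0.4, -2.2, -1.9]
width: 9.7
t 6.32 ee [507.1 104.2  61.4] F [ 0.4 -2.2 -1.9] w 9.7
turn [-0.0116 -0.0625 -0.002 ] shift(target axes) [ 2.9  2.2 13.4] shift(current axes) [ 2.   2.3 13.5]
```

View pics/s4.png

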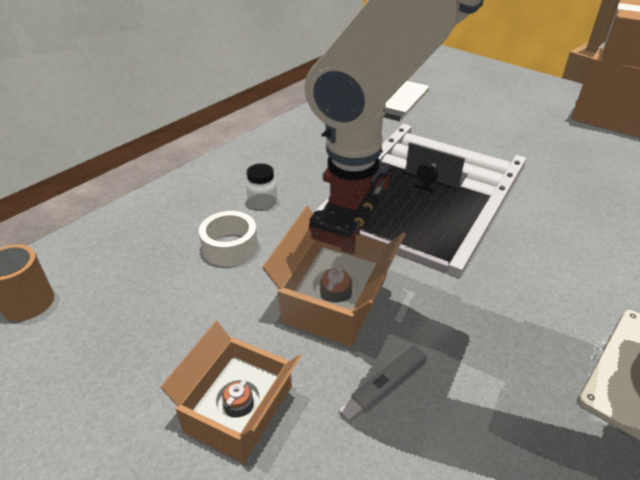

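```bash
python3 -m handwheel '[[[0,0.02,0],[-1,0,-2],0],[[0,0.02,0],[-1,0,-2],0],[[0,0.02,0],[-1,0,-2],0],[[0,0.015,0],[-0.5,0,-2],0],[[0,0,0],[0,0,0],0],[[0,0,0],[0,0,0],0],[[0,0,0],[0,0,0],0],[[0,0,0],[0,0,0],0],[[0,0,0],[0,0,0],0],[[0,0,0],[0,0,0],0]]'
python3 - <<'E'
from rel import *
rel([505.8,100.8,48],down(CY))
for n in ['side','scene']:
    im=ctrl.get_image(n); save(im,n+'5')
    for q in ['carton_mid','carton_front','carton_rear']: find(im,q)
im=ctrl.get_image('side'); cv2.imwrite('pics/s5z.png',cv2.resize(im['pixels'][180:380,220:460,::-1],None,fx=3,fy=3,interpolation=cv2.INTER_CUBIC))
E
```

```text
t: 7.2
ee_pos: [506.0, 107.5, 69.8]
orientation: [2.446, -1.85, 0.172]
ft_force: [-0.4, 0.7, 0.7]
width: 9.8
t 7.2 ee [506.  107.5  69.8] F [-0.4  0.7  0.7] w 9.8
turn [-0.0115 -0.1316 -0.0064] shift(target axes) [ 6.4  2.1 21.8] shift(current axes) [ 3.5  2.3 22.4]
carton_mid spot 0.87 [480.4 178.   47.7]
carton_mid spot 0.79 [458.2 412.4  31.6]
carton_front spot 0.94 [469.6 352.2   0.5]
carton_front spot 0.6 [500.9  98.6  21.1]
carton_rear spot 0.92 [462.  249.5  -4.4]
carton_rear spot 0.88 [443.1 476.   -2.3]
carton_rear spot 0.58 [768.7  58.5   1.9]
carton_mid spot 0.88 [456.2 420.2  28.8]
carton_mid spot 0.84 [481.2 174.8  46.3]
carton_front spot 0.92 [4.722e+02 3.562e+02 2.000e-01]
carton_front spot 0.84 [505.6  93.6  21.3]
carton_rear spot 0.91 [460.3 248.5  -3.2]
```

View pics/s5z.png

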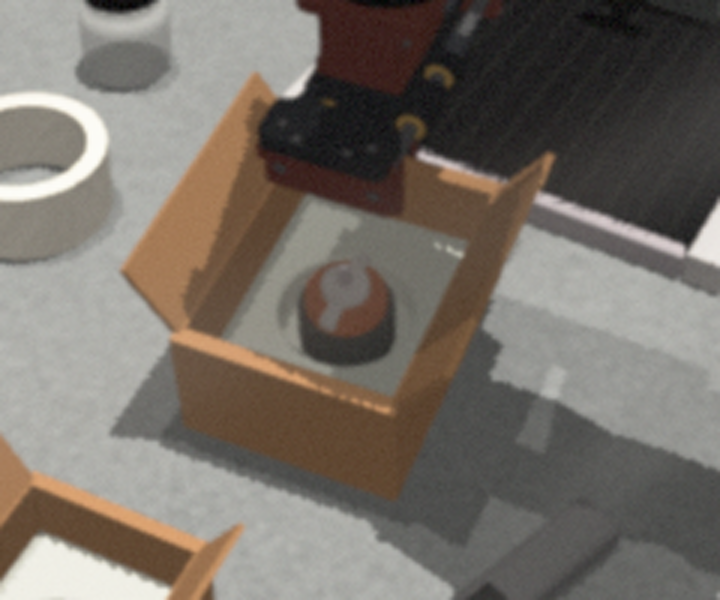

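View pics/scene5.png

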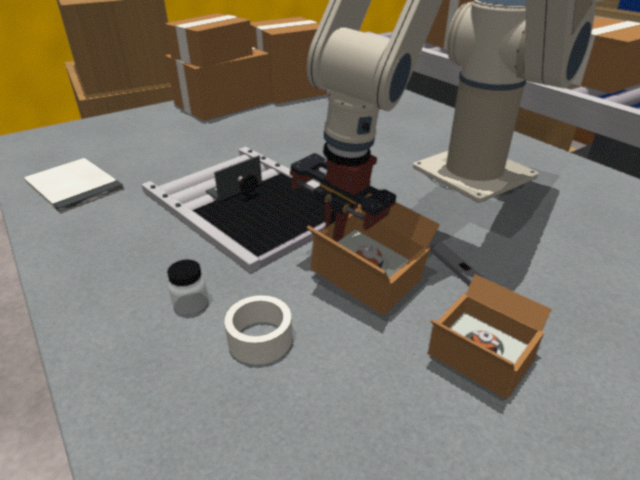

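```bash
python3 -m handwheel '[[[0,0,0],[0,0,-1.5],0],[[-0.002,0,0.013],[8.2,2.6,0.8],0],[[-0.002,0,0.013],[8.2,2.5,0.8],0],[[-0.002,0,0.013],[8.2,2.4,0.8],0],[[-0.002,0,0.013],[8.2,2.3,0.8],0],[[-0.002,0,0.013],[8.2,2.2,0.8],0],[[-0.002,0,0.013],[8.2,2.0,0.8],0],[[0,0,0],[0,0,0],0],[[0,0,0],[0,0,0],0],[[0,0,0],[0,0,0],0]]'
python3 - <<'E'
from rel import *
rel([503.6,22,70],down(DY))
for n in ['side','scene']:
    im=ctrl.get_image(n); save(im,n+'6')
    for q in ['carton_mid','carton_front','carton_rear']: find(im,q)
im=ctrl.get_image('side'); cv2.imwrite('pics/s6z.png',cv2.resize(im['pixels'][160:360,240:480,::-1],None,fx=3,fy=3,interpolation=cv2.INTER_CUBIC))
E
```

```text
t: 8.48
ee_pos: [502.8, 49.5, 71.7]
orientation: [2.357, -1.95, 0.163]
ft_force: [0.2, 1.8, -3.7]
width: 9.8
t 8.48 ee [502.8  49.5  71.7] F [ 0.2  1.8 -3.7] w 9.8
turn [-0.0102 -0.1318  0.0395] shift(target axes) [27.3  3.3  1.7] shift(current axes) [26.7  4.4  5.3]
carton_mid spot 0.97 [484.6 123.9  46.4]
carton_mid spot 0.96 [459.6 413.8  30.8]
carton_front spot 0.95 [500.4  35.2  22.2]
carton_front spot 0.86 [468.2 353.3   1.1]
carton_rear spot 0.76 [472.9 193.   -1.9]
carton_rear spot 0.67 [441.9 473.9  -1.9]
carton_mid spot 0.58 [483.8 120.3  45.6]
carton_front spot 0.82 [500.4  35.7  20.7]
carton_front spot 0.61 [470.2 354.   -2.4]
carton_front spot 0.18 [483.8 118.8  48.6]
carton_rear spot 0.93 [471.1 196.2  -0.5]
carton_rear spot 0.66 [438.2 474.7  -2.9]
```

View pics/s6z.png

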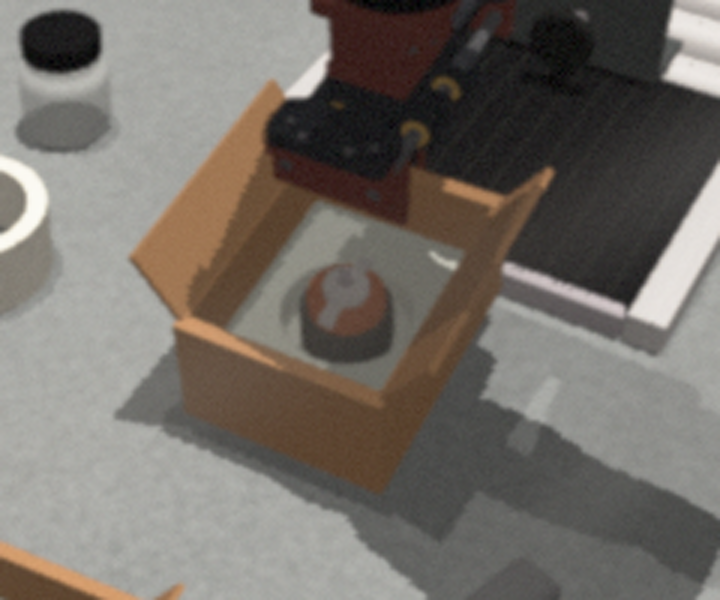

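```bash
python3 -m handwheel '[[[0,0,0],[0,0,-2],0],[[-0.001,0,0.01],[6.5,0.9,0.8],0],[[-0.001,0,0.01],[6.5,0.9,0.8],0],[[-0.001,0,0.01],[6.5,0.9,0.8],0],[[-0.001,0,0.01],[6.5,0.9,0.8],0],[[0,0,0],[0,0,0],0],[[0,0,0],[0,0,0],0],[[0,0,0],[0,0,0],0],[[0,0,0],[0,0,0],0],[[0,0,0],[0,0,0],0]]'
python3 - <<'E'
from rel import *
rel([503.6,22,70],down(DY))
for n in ['side','scene']:
    im=ctrl.get_image(n); save(im,n+'7')
    for q in ['carton_mid','carton_front','carton_rear']: find(im,q)
im=ctrl.get_image('side'); cv2.imwrite('pics/s7z.png',cv2.resize(im['pixels'][160:360,240:480,::-1],None,fx=3,fy=3,interpolation=cv2.INTER_CUBIC))
E
```

```text
t: 9.77
ee_pos: [502.0, 20.8, 72.6]
orientation: [2.311, -1.999, 0.157]
ft_force: [-0.2, 0.1, -7.7]
width: 10.1
t 9.77 ee [502.   20.8  72.6] F [-0.2  0.1 -7.7] w 10.1
turn [-0.0049 -0.1313 -0.0042] shift(target axes) [-1.  -1.8  2.6] shift(current axes) [-1.3 -1.8  2.5]
carton_mid spot 0.97 [459.6 411.5  32.3]
carton_mid spot 0.57 [485.3  94.2  47.5]
carton_front spot 0.81 [ 4.692e+02  3.546e+02 -2.000e-01]
carton_front spot 0.71 [495.4   7.6  23.2]
carton_rear spot 0.78 [476.9 166.   -0.7]
carton_rear spot 0.77 [441.4 474.4  -2.6]
carton_mid spot 0.75 [487.9  90.2  47. ]
carton_mid spot 0.73 [455.6 418.1  29.7]
carton_mid spot 0.58 [495.4   4.   24.3]
carton_front spot 0.97 [500.3   7.3  25.1]
carton_front spot 0.87 [470.4 355.6  -2.4]
carton_rear spot 0.85 [434.8 472.4  -4.7]
carton_rear spot 0.63 [476.3 169.2   2.5]
carton_rear spot 0.49 [766.8  54.3  -2.2]
```

View pics/s7z.png

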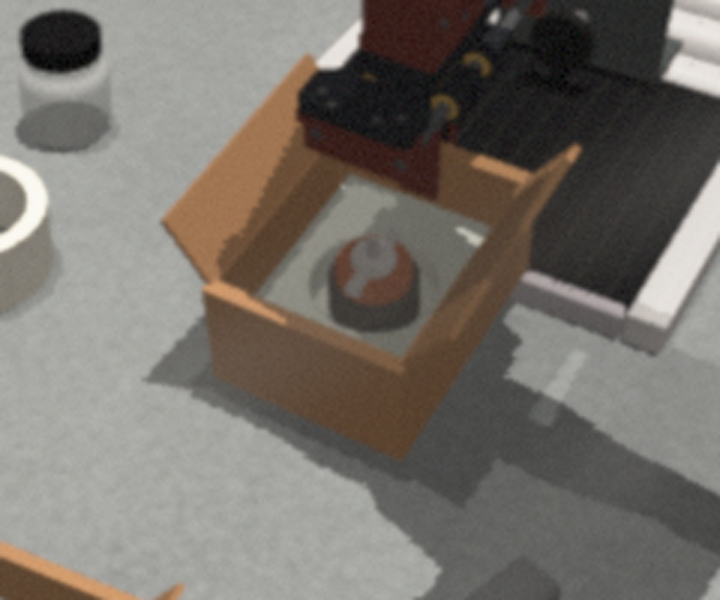

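```bash
python3 -m handwheel '[[[0,-0.003,0],[0,0,1.5],0],[[0,-0.003,0],[0,0,1.5],0],[[0,0,0],[0,0,1],0],[[0,0,0],[0,0,1],0],[[0,0,0],[0,0,0],0],[[0,0,0],[0,0,0],0],[[0,0,0],[0,0,0],0],[[0,0,0],[0,0,0],0],[[0,0,0],[0,0,0],0],[[0,0,0],[0,0,0],0]]'
python3 - <<'E'
from rel import *
rel([503.6,22,70],down(DY))
for n in ['side','scene']:
    im=ctrl.get_image(n); save(im,n+'8')
    for q in ['carton_mid','carton_front','carton_rear']: find(im,q)
E
```

```text
t: 11.05
ee_pos: [502.6, 20.3, 70.4]
orientation: [2.315, -2.005, 0.15]
ft_force: [-0.6, -1.3, -2.8]
width: 9.9
t 11.05 ee [502.6  20.3  70.4] F [-0.6 -1.3 -2.8] w 9.9
turn [-0.0066 -0.1238 -0.0056] shift(target axes) [-1.6 -1.3  0.4] shift(current axes) [-1.6 -1.3  0.2]
carton_mid spot 0.79 [485.8  95.   45.8]
carton_mid spot 0.64 [454.2 410.9  30.3]
carton_front spot 0.89 [494.9   8.6  20.1]
carton_front spot 0.56 [468.2 352.3   0.9]
carton_rear spot 0.71 [478.4 164.4   0.7]
carton_rear spot 0.67 [443.  474.3  -0.9]
carton_mid spot 0.91 [455.1 419.5  29.8]
carton_mid spot 0.59 [485.2  91.2  45.3]
carton_front spot 0.84 [498.7   4.5  21.4]
carton_front spot 0.83 [473.4 357.9   0.5]
carton_rear spot 0.88 [437.  472.1  -3. ]
carton_rear spot 0.84 [476.8 165.2  -1.3]
```

```bash
python3 -m handwheel '[[[0,0,0],[0,0,1.5],0],[[0,0,0],[0,0,1.5],0],[[0,0,0],[0,0,0],0],[[0,0,0],[0,0,0],0],[[0,0,0],[0,0,0],0],[[0,0,0],[0,0,0],0.35],[[0,0,0],[0,0,0],0.35],[[0,0,0],[0,0,0],0.35],[[0,0,0],[0,0,0],0.35],[[0,0,0],[0,0,0],0.35]]'
python3 - <<'E'
from rel import *
rel([503.6,22,70],down(DY))
for n in ['side','scene']:
    im=ctrl.get_image(n); save(im,n+'9')
    for q in ['carton_mid','carton_front','carton_rear']: find(im,q)
im=ctrl.get_image('wrist'); save(im,'w9')
E
```

```text
t: 12.28
ee_pos: [504.9, 20.5, 71.2]
orientation: [2.315, -2.009, 0.156]
ft_force: [-1.3, 0.4, -0.3]
width: 30.8
t 12.28 ee [504.9  20.5  71.2] F [-1.3  0.4 -0.3] w 30.8
turn [-0.0114 -0.1241 -0.0075] shift(target axes) [-1.7  1.1  1.2] shift(current axes) [-1.8  1.1  1. ]
carton_mid spot 0.91 [485.8  92.6  46.1]
carton_mid spot 0.6 [459.7 411.7  34.2]
carton_front spot 0.85 [4.703e+02 3.529e+02 3.000e-01]
carton_front spot 0.72 [498.    8.2  24.2]
carton_rear spot 0.65 [478.5 166.2  -2.3]
carton_rear spot 0.6 [439.6 474.6   0. ]
carton_mid spot 0.94 [453.5 417.5  31.5]
carton_mid spot 0.7 [486.8  92.   46.7]
carton_front spot 0.58 [ 4.728e+02  3.532e+02 -4.000e-01]
carton_rear spot 0.93 [439.6 473.2  -4.5]
carton_rear spot 0.78 [478.1 166.4  -1.7]
```

View pics/w9.png

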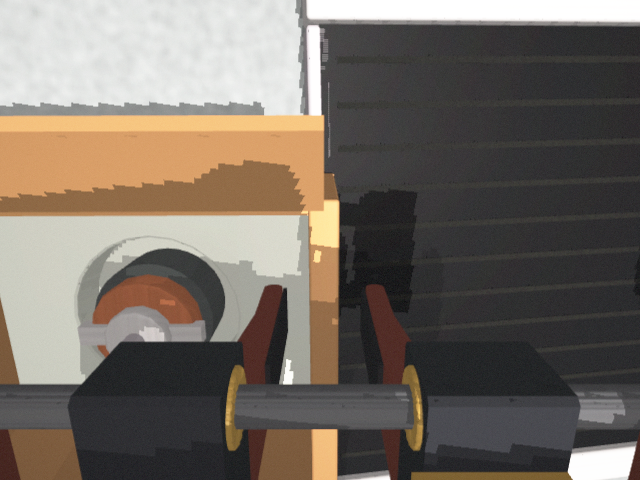

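View pics/side9.png

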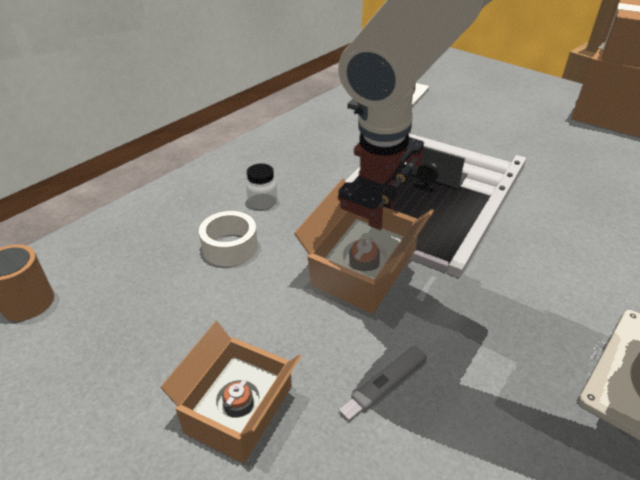

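```bash
python3 -c "
from h import *
print(np.round(ctrl.get_obs()['qpos'],2))"
python3 -m handwheel '[[[0,0,0],[0,0,-10],0.35],[[0,0,0],[0,0,-25],0.35],[[0,0,0],[0,0,-35],0.35],[[0,0,0],[0,0,-35],0.35],[[0,0,0],[0,0,-35],0.35],[[0,-0.12,0],[0,0,0],0.6],[[0,0,0],[-40,0,0],0.8],[[0,0,0],[-40,0,0],1],[[0,0,0],[-40,0,0],1],[[0,0,0],[-40,0,0],1]]'
python3 -c "
from rel import *
o=ctrl.get_obs();print(np.round(o['qpos'],2))
f=np.array([np.cos(DY),np.sin(DY)])
p=np.array([478,166])-45*f; print(p); rel([*p,200],down(DY,tool='push'))"
```

```text
[ 0.09  0.5   2.   -0.21  0.63  1.69]
t: 13.57
ee_pos: [482.9, 181.5, 224.6]
orientation: [-2.335, 2.08, -0.014]
ft_force: [0.6, 0.2, 0.0]
width: 60.9
[ 0.34  0.26  1.89 -0.    0.98  1.79]
[471.32467962 210.50213588]
t 13.57 ee [482.9 181.5 224.6] F [0.6 0.2 0. ] w 60.9
turn [-0.0157 -0.0109 -1.6042] shift(target axes) [ -7.2 -30.4  24.6] shift(current axes) [-30.    8.6  24.5]
```

```bash
python3 -m handwheel '[[[0,0,-0.12],[-15,4,0],1],[[0,0,-0.12],[-15,4,0],1],[[0,0,-0.12],[0,0,0],1],[[0,0,-0.12],[0,0,0],1],[[0,0,-0.12],[0,0,0],1],[[0,0,-0.12],[0,0,0],1],[[0,0,-0.12],[0,0,0],1],[[0,0,-0.12],[0,0,0],1],[[0,0,-0.12],[0,0,0],1],[[0,0,-0.12],[0,0,0],1]]'
python3 -m handwheel '[[[0,0,-0.12],[0,0,0],1],[[0,0,-0.12],[0,0,0],1],[[0,0,-0.12],[0,0,0],1],[[-0.12,0,0],[0,0,0],1],[[-0.12,0,0],[0,0,0],1],[[-0.10,0,0],[0,0,0],1],[[0,0,0],[0,0,0],1],[[0,0,0],[0,0,0],1],[[0,0,0],[0,0,0],1],[[0,0,0],[0,0,0],1]]'
python3 - <<'E'
from rel import *
f=np.array([np.cos(DY),np.sin(DY)])
p=np.array([478,166])-30*f; print(p)
Rt=down(DY,tool='push')*R.from_rotvec([-.34,0,0])
rel([*p,35],Rt)
o=ctrl.get_obs(); print('world axes of tool',np.round(R.from_rotvec(o['orientation']).as_matrix(),3))
from ov import overlay
im=ctrl.get_image('wrist'); save(im,'w10')
for q in ['carton_mid','carton_front','carton_rear']: find(im,q)
E
```

```text
t: 14.4
ee_pos: [466.1, 219.6, 233.1]
orientation: [-3.11, 0.329, -0.031]
ft_force: [-0.3, 0.7, 0.1]
width: 87.9
t: 15.23
ee_pos: [465.3, 218.9, 240.6]
orientation: [2.796, 0.249, 0.081]
ft_force: [-0.3, -0.6, 0.0]
width: 87.9
[473.54978641 195.66809059]
t 15.23 ee [465.3 218.9 240.6] F [-0.3 -0.6  0. ] w 87.9
turn [-0.0027 -0.0362  0.0225] shift(target axes) [  4.7 -45.8 201.9] shift(current axes) [ -1.6 -45.2 202.1]
world axes of tool [[ 0.983  0.162  0.085]
 [ 0.181 -0.93  -0.321]
 [ 0.027  0.331 -0.943]]
carton_rear spot 0.96 [476.1 162.1  -1.6]
carton_rear spot 0.67 [322.6 242.4  -3.2]
```

View pics/w10.png

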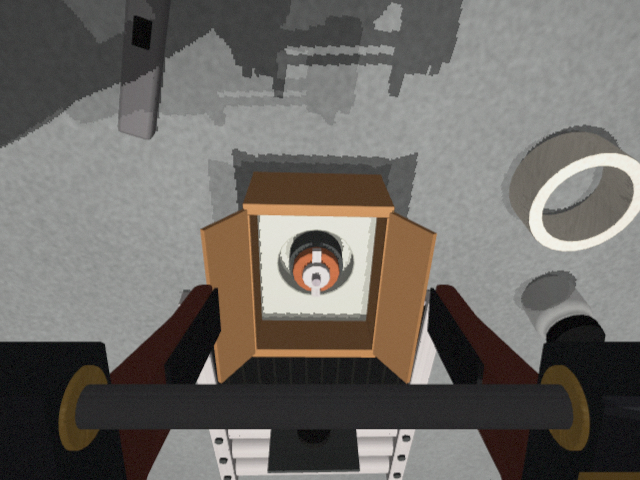

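```bash
python3 -m handwheel '[[[0,-0.036,0.022],[0,0,0],1],[[0,0,0],[0.7,-6.5,28.5],1],[[0,0,0],[0.7,-6.5,28.5],1],[[0,0,0],[0.7,-6.5,28.5],1],[[0,0,0],[0.7,-6.5,28.5],1],[[0,0,0],[0.7,-6.5,28.5],1],[[0,0,0],[0.7,-6.5,28.5],1],[[0,0,0],[0.7,-6.5,25],1],[[0,0,0],[0,0,0],1],[[0,0,0],[0,0,0],1]]'
python3 - <<'E'
from rel import *
f=np.array([np.cos(DY),np.sin(DY)])
p=np.array([477.5,165])-30*f; print(p)
Rt=down(DY,tool='push')*R.from_rotvec([-.34,0,0])
rel([*p,30],Rt)
for n in ['wrist','scene','side']:
  im=ctrl.get_image(n); save(im,n+'11')
  for q in ['carton_mid','carton_front','carton_rear']: find(im,q)
E
```

```text
t: 16.27
ee_pos: [479.3, 195.6, 36.8]
orientation: [2.808, 0.193, 0.044]
ft_force: [-0.0, 0.1, 0.5]
width: 88.0
[473.04978641 194.66809059]
t 16.27 ee [479.3 195.6  36.8] F [-0.   0.1  0.5] w 88.0
turn [-0.0115 -0.0044 -0.0127] shift(target axes) [-6.3 -2.3  6.4] shift(current axes) [-6.4 -2.2  6.3]
carton_mid spot 0.61 [489.9  90.2  43.6]
carton_rear spot 0.76 [477.8 163.9  -1.3]
carton_mid spot 0.96 [490.5  89.6  44.6]
carton_mid spot 0.74 [494.3   9.3  19.1]
carton_mid spot 0.7 [454.6 419.1  26.6]
carton_front spot 0.65 [493.9   5.9  22.2]
carton_front spot 0.64 [ 4.697e+02  3.547e+02 -3.000e-01]
carton_rear spot 0.94 [477.  168.8   1.1]
carton_rear spot 0.87 [435.6 469.8  -3.2]
carton_mid spot 0.87 [457.7 414.5  32.9]
carton_mid spot 0.63 [487.8  95.9  47.7]
carton_front spot 0.9 [ 4.65e+02  3.50e+02 -2.00e-01]
carton_front spot 0.86 [497.6   8.   17. ]
carton_rear spot 0.87 [441.8 473.3  -1.4]
carton_rear spot 0.62 [479.6 167.2  -5.7]
```

View pics/wrist11.png

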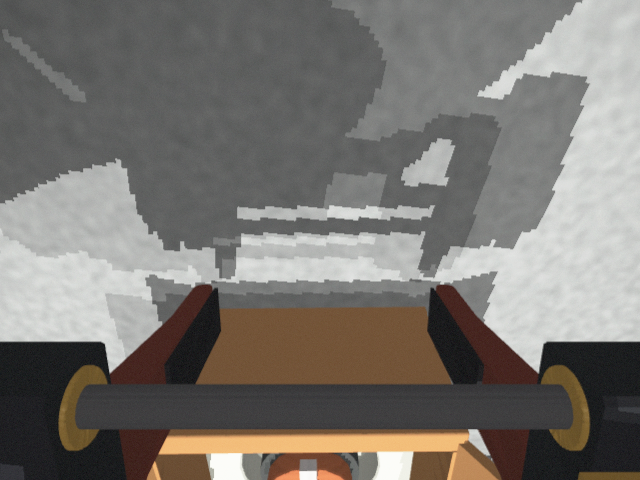

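View pics/side11.png

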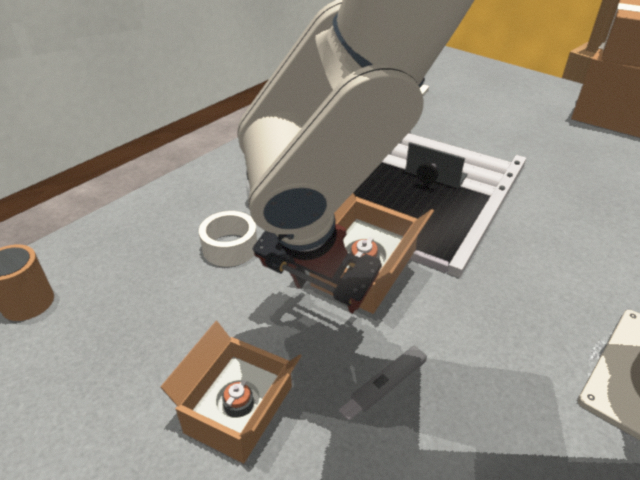

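```bash
python3 -m handwheel '[[[-0.01,0,-0.012],[-4,-2,5.5],1],[[0,0,0],[0,4.7,1.7],1],[[0,0,0],[0,4.7,1.7],1],[[0,0,0],[0,4.7,1.7],1],[[0,0,0],[0,4.7,1.7],1],[[0,0,0],[0,4.7,1.7],1],[[0,0,0],[0,4.7,1.7],1],[[0,0,0],[0,4.7,1.7],1],[[0,0,0],[0,4.7,1.7],1],[[0,0,0],[0,4.7,1.7],1]]'
python3 - <<'E'
from rel import *
Rt=down(DY,tool='push')*R.from_rotvec([-.34,0,0])
rel([473,194,30],Rt)
for n in ['wrist','scene','side']:
  im=ctrl.get_image(n); save(im,n+'12')
  for q in ['carton_mid','carton_front','carton_rear']: find(im,q)
E
```

```text
t: 17.7
ee_pos: [485.0, 154.0, 30.9]
orientation: [2.809, 0.208, 0.057]
ft_force: [-2.2, 6.8, 2.8]
width: 87.8
t 17.7 ee [485.  154.   30.9] F [-2.2  6.8  2.8] w 87.8
turn [-0.0132 -0.0151 -0.0038] shift(target axes) [ -5.9 -39.2 -12.9] shift(current axes) [ -5.9 -39.4 -12.4]
carton_mid spot 0.9 [497.7  59.   47.8]
carton_rear spot 0.65 [4.842e+02 1.364e+02 1.000e-01]
carton_mid spot 0.62 [496.4  58.9  47.5]
carton_mid spot 0.62 [454.5 417.4  29.3]
carton_front spot 0.92 [471.4 356.4  -1.2]
carton_front spot 0.72 [506.3 -23.3  24.7]
carton_front spot 0.7 [705.3 195.7  -3.6]
carton_rear spot 0.89 [483.9 135.7  -3.7]
carton_rear spot 0.72 [437.  470.7  -5.8]
carton_rear spot 0.67 [705.  196.   -1.6]
carton_mid spot 0.9 [458.6 411.3  31.8]
carton_mid spot 0.66 [492.2  66.9  44.6]
carton_front spot 0.97 [ 4.684e+02  3.526e+02 -2.000e-01]
carton_front spot 0.9 [502.5 -20.7  25.4]
carton_rear spot 0.66 [440.8 476.8  -0.6]
carton_rear spot 0.57 [483.8 138.7  -4.3]
carton_rear spot 0.34 [769.5  60.9   3. ]
```

View pics/wrist12.png

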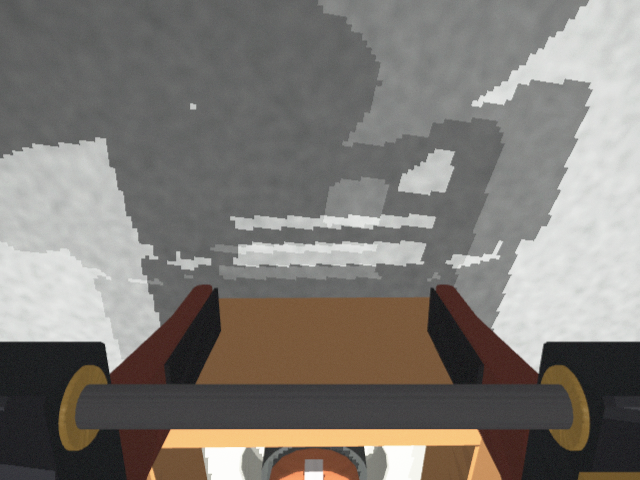

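View pics/scene12.png

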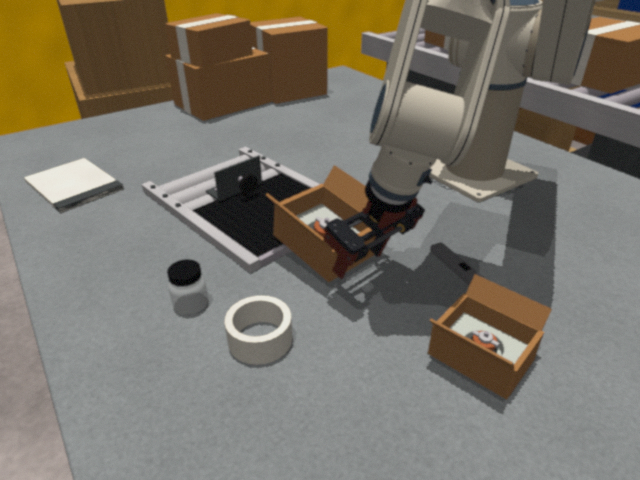

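```bash
python3 -m handwheel '[[[0,0,0],[-0.3,4.4,1],1],[[0,0,0],[-0.3,4.4,1],1],[[0,0,0],[-0.3,4.4,1],1],[[0,0,0],[-0.3,4.4,1],1],[[0,0,0],[-0.3,4.4,1],1],[[0,0,0],[-0.3,4.4,1],1],[[0,0,0],[-0.3,4.4,1],1],[[0,0,0],[0,4,1],1],[[0,0,0],[0,0,0],1],[[0,0,0],[0,0,0],1]]'
python3 - <<'E'
from rel import *
Rt=down(DY,tool='push')*R.from_rotvec([-.34,0,0])
rel([473,194,30],Rt)
for n in ['wrist','scene','side']:
  im=ctrl.get_image(n); save(im,n+'13')
  for q in ['carton_mid','carton_front','carton_rear']: find(im,q)
E
```

```text
t: 19.13
ee_pos: [489.2, 123.4, 33.8]
orientation: [2.819, 0.21, 0.066]
ft_force: [0.8, 1.8, -0.1]
width: 87.8
t 19.13 ee [489.2 123.4  33.8] F [ 0.8  1.8 -0.1] w 87.8
turn [-0.0239 -0.0226 -0.0039] shift(target axes) [ -5.6 -69.3 -20.5] shift(current axes) [ -5.4 -69.8 -19. ]
carton_rear spot 0.72 [491.9 103.6   0.5]
carton_mid spot 0.87 [453.2 417.5  27.4]
carton_mid spot 0.86 [501.6  31.4  50.3]
carton_front spot 0.96 [468.3 355.2  -1.7]
carton_front spot 0.68 [510.4 -51.7  32.5]
carton_rear spot 0.86 [488.6 106.8  -2.8]
carton_rear spot 0.64 [440.  474.4  -4.8]
carton_mid spot 0.96 [460.1 410.9  29.6]
carton_mid spot 0.63 [500.   37.   52.2]
carton_front spot 0.83 [508.8 -50.1  34.7]
carton_front spot 0.7 [4.679e+02 3.517e+02 1.000e-01]
carton_rear spot 0.88 [492.7 103.4  -1. ]
carton_rear spot 0.61 [437.4 477.   -0.6]
carton_rear spot 0.16 [499.8  34.8  54.1]
```

View pics/scene13.png

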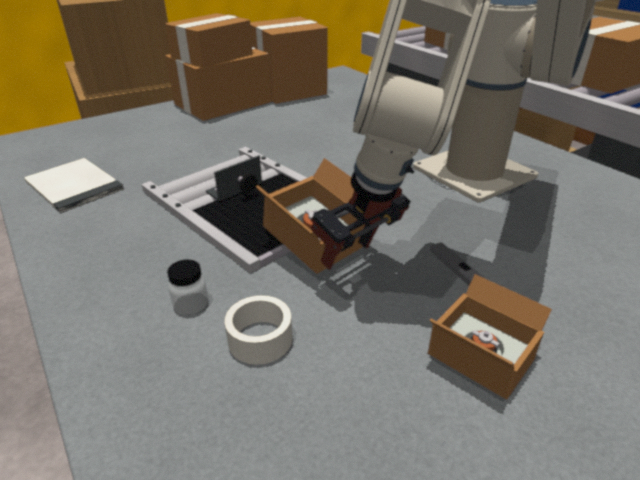

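```bash
python3 -m handwheel '[[[-0.005,0,0],[-0.3,4.5,0.7],1],[[-0.005,0,0],[-0.3,4.5,0.7],1],[[-0.005,0,0],[-0.3,4.5,0.7],1],[[-0.005,0,0],[-0.3,4.5,0.7],1],[[0,0,0],[-0.3,4.5,0.5],1],[[0,0,0],[-0.3,4.5,0.5],1],[[0,0,0],[-0.3,4.5,0.5],1],[[0,0,0],[0,4.5,0.5],1],[[0,0,0],[0,0,0],1],[[0,0,0],[0,0,0],1]]'
python3 - <<'E'
from rel import *
Rt=down(DY,tool='push')*R.from_rotvec([-.34,0,0])
rel([473,194,30],Rt)
for n in ['wrist','scene','side']:
  im=ctrl.get_image(n); save(im,n+'14')
  for q in ['carton_mid','carton_front','carton_rear']: find(im,q)
E
```

```text
t: 20.57
ee_pos: [496.0, 93.5, 42.6]
orientation: [2.81, 0.206, 0.084]
ft_force: [0.2, -0.1, -0.0]
width: 88.1
t 20.57 ee [496.   93.5  42.6] F [ 0.2 -0.1 -0. ] w 88.1
turn [-0.0134 -0.0337 -0.008 ] shift(target axes) [  -7.8 -101.1  -22.4] shift(current axes) [  -7.9 -101.3  -21.3]
carton_mid spot 0.56 [509.8  -5.3  53.4]
carton_rear spot 0.82 [495.1  70.7  20. ]
carton_mid spot 0.63 [453.9 419.   30.4]
carton_mid spot 0.59 [513.2  -4.5  54. ]
carton_front spot 0.7 [517.7 -82.4  18.2]
carton_front spot 0.59 [468.4 356.9  -1.1]
carton_rear spot 0.66 [495.8  77.7  17.4]
carton_rear spot 0.62 [436.2 468.9  -5.6]
carton_mid spot 0.91 [460.  413.7  28.3]
carton_mid spot 0.81 [505.4   1.   56. ]
carton_front spot 0.72 [466.9 351.9   2.6]
carton_front spot 0.57 [520.7 -83.1  20.2]
carton_rear spot 0.74 [440.9 476.7  -0.5]
carton_rear spot 0.71 [499.   75.3  15.9]
```

View pics/scene14.png

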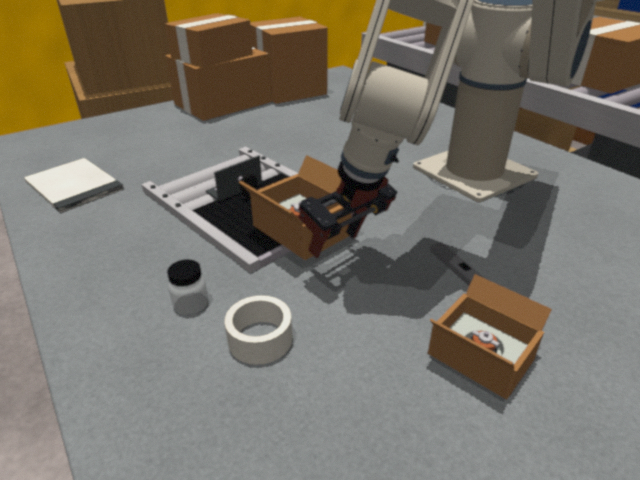

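View pics/side14.png

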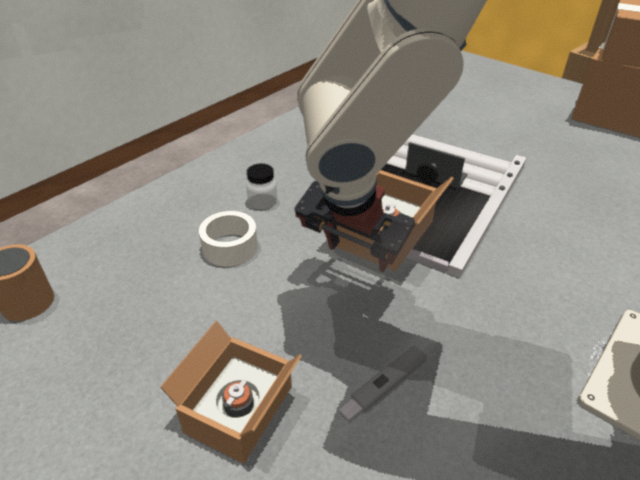

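```bash
python3 -m handwheel '[[[-0.013,-0.03,-0.008],[0,3,-5.7],1],[[0,0,0],[-0.4,7,2.2],1],[[0,0,0],[-0.4,7,2.2],1],[[0,0,0],[-0.4,7,2.2],1],[[0,0,0],[-0.4,7,2.2],1],[[0,0,0],[-0.4,7,2.2],1],[[0,0,0],[-0.4,7,2.2],1],[[0,0,0],[-0.2,5,1.6],1],[[0,0,0],[0,3,1],1],[[0,0,0],[0,3,1],1]]'
python3 - <<'E'
from rel import *
Rt=down(DY,tool='push')*R.from_rotvec([-.34,0,0])
rel([473,194,30],Rt)
for n in ['wrist','scene','side']:
  im=ctrl.get_image(n); save(im,n+'15')
  for q in ['carton_mid','carton_front','carton_rear']: find(im,q)
E
```

```text
t: 22.0
ee_pos: [502.3, 35.0, 49.5]
orientation: [2.801, 0.21, 0.045]
ft_force: [-0.3, 3.3, -0.9]
width: 87.9
t 22.0 ee [502.3  35.   49.5] F [-0.3  3.3 -0.9] w 87.9
turn [-0.0058 -0.007  -0.0007] shift(target axes) [  -5.4 -158.8  -35.5] shift(current axes) [  -5.2 -159.   -34.6]
carton_mid spot 0.65 [520.4 -60.5  55.6]
carton_rear spot 0.56 [502.1  19.2  15.7]
carton_mid spot 0.97 [516.8 -58.3  51.9]
carton_mid spot 0.82 [456.4 418.6  29.6]
carton_front spot 0.96 [4.721e+02 3.563e+02 2.000e-01]
carton_front spot 0.84 [ 526.4 -137.4   22.7]
carton_rear spot 0.8 [436.6 469.6  -5.8]
carton_rear spot 0.65 [503.4  19.6  15.4]
carton_mid spot 0.77 [459.1 412.2  32.8]
carton_mid spot 0.57 [512.6 -57.8  54.3]
carton_front spot 0.92 [ 525.3 -135.7   20.6]
carton_front spot 0.59 [ 4.667e+02  3.544e+02 -3.000e-01]
carton_rear spot 0.79 [504.1  21.7  16.6]
carton_rear spot 0.57 [442.1 475.3  -1. ]
```

View pics/side15.png

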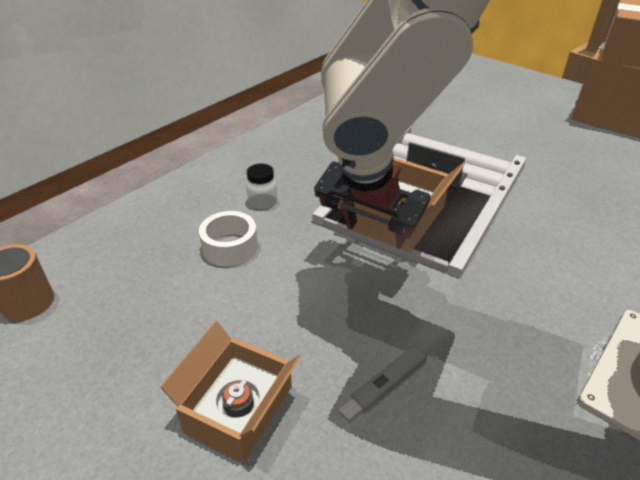

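View pics/wrist15.png

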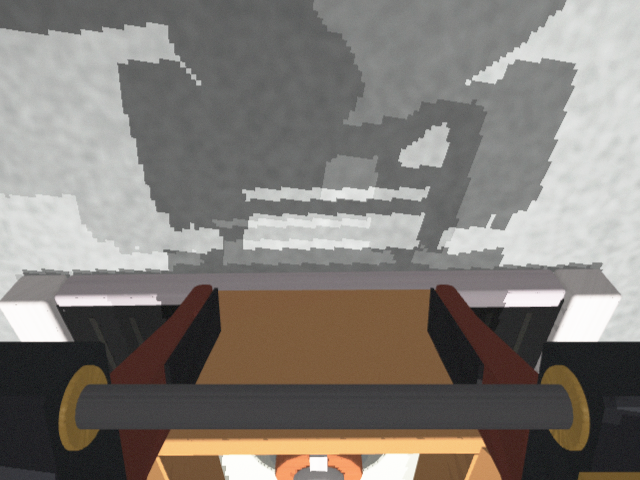

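```bash
python3 -m handwheel '[[[-0.006,-0.007,0],[0,3.8,1.3],1],[[0,0,0],[-0.2,3.8,1.3],1],[[0,0,0],[-0.2,3.8,1.3],1],[[0,0,0],[-0.2,3.8,1.3],1],[[0,0,0],[-0.2,3.8,1.3],1],[[0,0,0],[0,2,0.7],1],[[0,0,0],[0,0,0],1],[[0,0,0],[0,0,0],1],[[0,0,0],[0,0,0],1],[[0,0,0],[0,0,0],1]]'
python3 -c "
from h import *
im=ctrl.get_image('wrist')
for q in ['carton_mid','carton_rear']: find(im,q)
im=ctrl.get_image('side')
for q in ['carton_mid','carton_front','carton_rear']: find(im,q)
print([np.round(ctrl.get_obs()['ft_force'],1) for _ in range(2)])"
```

```text
t: 23.43
ee_pos: [505.9, 13.3, 49.6]
orientation: [2.797, 0.208, 0.04]
ft_force: [-0.4, 4.6, 0.2]
width: 87.8
carton_mid spot 0.59 [517.1 -82.4  53.8]
carton_rear spot 0.71 [507.9  -2.2  15.6]
carton_mid spot 0.8 [460.3 414.6  31.6]
carton_mid spot 0.76 [516.9 -75.6  55.4]
carton_front spot 0.88 [467.6 353.8   1.4]
carton_rear spot 0.65 [441.  476.2   1. ]
carton_rear spot 0.64 [5.044e+02 2.000e-01 1.920e+01]
[array([-0.5,  3.9,  0.8]), array([-0.5,  3.9,  0.8])]
```

```bash
python3 -m handwheel '[[[0,0,0],[0,1,0.3],1],[[0,0,0],[0,1,0.3],1],[[0,0,0],[0,1,0.3],1],[[0,0,0],[0,0,0],1],[[0,0,0],[0,0,0],1],[[0,0,0],[0,0,0],1],[[0,0,0],[0,0,0],1],[[0,0,0],[0,0,0],1],[[0,0,0],[0,0,0],1],[[0,0,0],[0,0,0],1]]'
```

```text
t: 24.62
ee_pos: [506.3, 10.0, 49.6]
orientation: [2.797, 0.208, 0.039]
ft_force: [-0.3, 3.3, -0.5]
width: 87.9
```

```bash
python3 -m handwheel '[[[0,0,0],[0,1,0.3],1],[[0,0,0],[0,1,0.3],1],[[0,0,0],[0,1,0.3],1],[[0,0,0],[0,0.5,0.2],1],[[0,0,0],[0,0,0],1],[[0,0,0],[0,0,0],1],[[0,0,0],[0,0,0],1],[[0,0,0],[0,0,0],1],[[0,0,0],[0,0,0],1],[[0,0,0],[0,0,0],1]]'
```

```text
t: 25.45
ee_pos: [506.8, 5.9, 49.6]
orientation: [2.797, 0.208, 0.039]
ft_force: [-0.1, 3.7, -1.4]
width: 87.9
```

```bash
python3 -c "
from h import *
im=ctrl.get_image('side');save(im,'side17')
print(np.round(ctrl.get_obs()['ft_force'],1))"
```

```text
[ 0.2  4.  -0.3]
```

```bash
python3 -m handwheel '[[[0,0,0],[0,1,0.3],1],[[0,0,0],[0,1,0.3],1],[[0,0,0],[0,1,0.3],1],[[0,0,0],[0,0.5,0.2],1],[[0,0,0],[0,0,0],1],[[0,0,0],[0,0,0],1],[[0,0,0],[0,0,0],1],[[0,0,0],[0,0,0],1],[[0,0,0],[0,0,0],1],[[0,0,0],[0,0,0],1]]'
```

```text
t: 26.33
ee_pos: [507.2, 1.8, 49.7]
orientation: [2.797, 0.208, 0.038]
ft_force: [-1.1, 3.4, -0.9]
width: 87.9
```

```bash
python3 -m handwheel '[[[0,0,0],[0,1,0.3],1],[[0,0,0],[0,1,0.3],1],[[0,0,0],[0,1,0.3],1],[[0,0,0],[0,0.5,0.2],1],[[0,0,0],[0,0,0],1],[[0,0,0],[0,0,0],1],[[0,0,0],[0,0,0],1],[[0,0,0],[0,0,0],1],[[0,0,0],[0,0,0],1],[[0,0,0],[0,0,0],1]]'
```

```text
t: 27.17
ee_pos: [507.6, -1.9, 49.7]
orientation: [2.798, 0.208, 0.038]
ft_force: [-1.8, 3.4, -1.8]
width: 87.8
```

```bash
python3 -m handwheel '[[[0,0,0],[0,1,0.3],1],[[0,0,0],[0,1,0.3],1],[[0,0,0],[0,1,0.3],1],[[0,0,0],[0,0,0],1],[[0,0,0],[0,0,0],1],[[0,0,0],[0,0,0],1],[[0,0,0],[0,0,0],1],[[0,0,0],[0,0,0],1],[[0,0,0],[0,0,0],1],[[0,0,0],[0,0,0],1]]'
```

```text
t: 28.0
ee_pos: [508.0, -3.0, 49.6]
orientation: [2.802, 0.207, 0.041]
ft_force: [-1.3, 5.7, -0.3]
width: 87.7
```

```bash
python3 -c "
from h import *
print(np.round(ctrl.get_obs()['ft_force'],1))
for n in ['wrist','scene','side']:
  im=ctrl.get_image(n);save(im,n+'18')
  for q in ['carton_mid','carton_front','carton_rear']: find(im,q)
print(np.round(ctrl.get_obs()['ft_force'],1))"
```

```text
[-1.3  5.7 -0.3]
carton_mid spot 0.75 [524.3 -97.3  52.9]
carton_front spot 0.72 [509.5 -20.6  16.2]
carton_rear spot 0.89 [508.1 -18.1  15.2]
carton_mid spot 0.81 [522.7 -93.8  55.3]
carton_mid spot 0.63 [456.  418.3  25.9]
carton_front spot 0.76 [4.705e+02 3.564e+02 3.000e-01]
carton_front spot 0.59 [ 527.5 -172.8   19.4]
carton_rear spot 0.94 [509.4 -12.3  16.2]
carton_rear spot 0.87 [433.7 474.3  -6.8]
carton_rear spot 0.58 [ 528.9 -178.3   21.8]
carton_mid spot 0.94 [458.8 411.7  32.1]
carton_mid spot 0.88 [521.  -93.4  53.9]
carton_front spot 0.94 [ 529.4 -175.5   21.6]
carton_front spot 0.81 [468.2 351.9  -0.9]
carton_rear spot 0.92 [444.4 477.9  -2.4]
[-0.2  4.9 -0.6]
```

```bash
python3 -m handwheel '[[[0,0,0],[0,0,0],1],[[0,0,0],[0,0,0],1],[[0,0,0],[0,0,0],1],[[0,0,0],[0,0,0],1],[[0,0,0],[0,0,0],1],[[0,0,0],[0,0,0],1],[[0,0,0],[0,0,0],1],[[0,0,0],[0,0,0],1],[[0,0,0],[0,1,0.3],1],[[0,0,0],[0,1,0.3],1]]'
```

```text
t: 29.43
ee_pos: [508.2, -3.6, 49.6]
orientation: [2.804, 0.206, 0.042]
ft_force: [-4.1, 13.9, 3.5]
width: 87.8
```

```bash
python3 -c "
from h import *
for i in range(5):
  im=ctrl.get_image('side'); o=ctrl.get_obs(); print(o['t'],np.round(o['ft_force'],1),np.round(o['ee_pos'],1))
save(im,'side19')"
```

```text
29.4833 [-2.9 12.4  2. ] [508.3  -3.6  49.6]
29.5333 [-3.6 11.5  1.1] [508.2  -3.6  49.6]
29.5833 [-2.9 11.8  2.1] [508.2  -3.6  49.6]
29.6333 [-2.5 11.8  1.1] [508.2  -3.6  49.6]
29.6833 [-2.6 11.7  2.4] [508.2  -3.6  49.6]
```

```bash
python3 -m handwheel '[[[0,0,0],[0,0,0],1],[[0,0,0],[0,0,0],1],[[0,0,0],[0,0,0],1],[[0,0,0],[0,0,0],1],[[0,0,0],[0,0,0],1],[[0,0,0],[0,0,0],1],[[0,0,0],[0,0,0],1],[[0,0,0],[0,0,0],1],[[0,0,0],[0,1,0.3],1],[[0,0,0],[0,1.1,0.3],1]]'; python3 -c "
from h import *
for i in range(3):
  im=ctrl.get_image('side'); o=ctrl.get_obs(); print(o['t'],np.round(o['ft_force'],1),np.round(o['ee_pos'],1))"
```

```text
t: 30.52
ee_pos: [508.3, -3.9, 49.6]
orientation: [2.807, 0.206, 0.043]
ft_force: [-4.6, 14.6, 3.9]
width: 87.7
30.5667 [-3.6 12.5  2.6] [508.3  -3.9  49.6]
30.6167 [-2.1 11.5  2.4] [508.3  -3.9  49.7]
30.6667 [-2.3 11.9  3.3] [508.3  -3.9  49.6]
```

```bash
python3 -m handwheel '[[[0,0,0],[0,0,0],1],[[0,0,0],[0,0,0],1],[[0,0,0],[0,0,0],1],[[0,0,0],[0,0,0],1],[[0,0,0],[0,0,0],1],[[0,0,0],[0,0,0],1],[[0,0,0],[0,0,0],1],[[0,0,0],[0,0,0],1],[[0,0,0],[0,1,0.3],1],[[0,0,0],[0,1.25,0.35],1]]'; python3 -c "
from h import *
for i in range(11):
  im=ctrl.get_image('side'); o=ctrl.get_obs()
  if i%2==0: print(o['t'],np.round(o['ft_force'],1),np.round(o['ee_pos'],1))
  if i==9: save(im,'side20')
  if i==9:
    for q in ['carton_mid','carton_front','carton_rear']: find(im,q)
im=ctrl.get_image('scene');save(im,'scene20')
im=ctrl.get_image('wrist');save(im,'wrist20')
"
```

```text
t: 31.5
ee_pos: [508.5, -4.1, 49.6]
orientation: [2.811, 0.205, 0.045]
ft_force: [-3.8, 16.3, 4.8]
width: 87.9
31.55 [-2.9 13.7  3.3] [508.5  -4.1  49.7]
31.65 [-3.3 12.6  2.7] [508.5  -4.1  49.7]
31.75 [-2.9 13.4  2.2] [508.5  -4.1  49.7]
31.85 [-3.1 13.1  2.7] [508.5  -4.1  49.7]
31.95 [-3.7 12.5  1.9] [508.5  -4.1  49.7]
carton_mid spot 0.67 [460.6 414.2  32.6]
carton_mid spot 0.57 [516.9 -91.3  55. ]
carton_front spot 0.92 [468.4 351.1  -1. ]
carton_front spot 0.9 [ 530.6 -174.8   20.6]
carton_front spot 0.5 [710.7 195.2  -5. ]
carton_front spot 0.17 [ 4.981e+02  2.280e+01 -3.000e-01]
carton_rear spot 0.84 [510.9 -13.7  12.2]
carton_rear spot 0.56 [441.5 474.5  -1.7]
carton_rear spot 0.38 [ 527.9 -177.4   19.4]
32.2 [-2.1 12.9  3. ] [508.5  -4.1  49.7]
```

View pics/scene20.png

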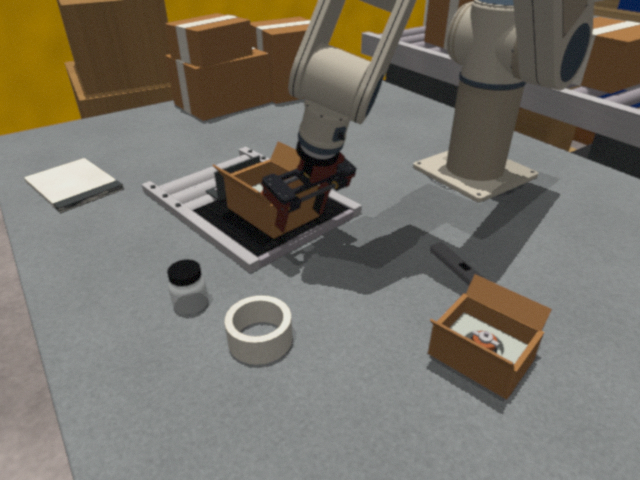

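View pics/wrist20.png

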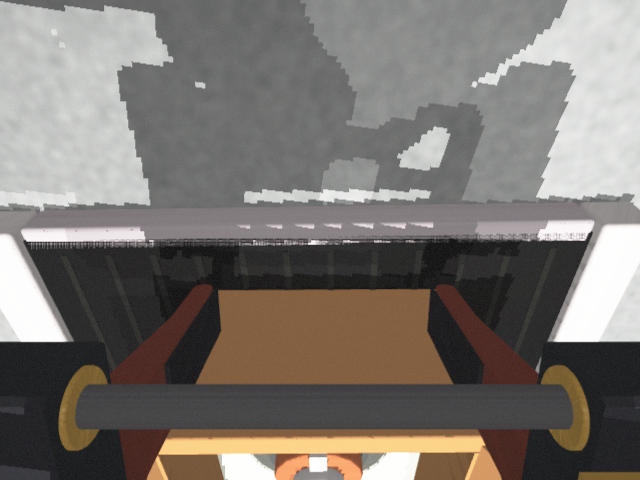

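```bash
python3 -m handwheel '[[[0,0,0],[0,-1,-0.3],1],[[0,0,0],[0,-1,-0.3],1],[[0,0,0],[0,-2,-0.7],1],[[0,0,0],[0,-5,-2],1],[[0,0,0],[0,-10,-4],1],[[0,0,0],[0,-20,-7],1],[[0,0,0],[0,-20,-8],1],[[0,0,0],[0,0,-30],1],[[0,0,0],[0,0,-35],1],[[0,0,0],[0,0,-35],1]]'
python3 -m handwheel '[[[0,0,0],[0,0,-30],1],[[0,0,0],[0,0,0],1],[[0,0,0],[0,0,0],1],[[0,0,0],[0,0,0],1],[[0,0,0],[0,0,0],1],[[0,0,0],[0,0,0],1],[[0,0,0],[0,0,0],1],[[0,0,0],[0,0,0],1],[[0,0,0],[0,0,0],1],[[0,0,0],[0,0,0],1]]'
python3 - <<'E'
from ov import *
DY=np.arctan2(-230,34.5);f=np.array([np.cos(DY),np.sin(DY)]);l=np.array([-f[1],f[0]])
for n in ['wrist','scene','side']:
  im=ctrl.get_image(n);save(im,n+'21')
  for q in ['carton_mid','carton_front','carton_rear']:
    for d in ctrl.look_for(im,q)[:0]+ctrl.spot_point(im,q)[:3]:
      p=w(im,d['position']); r=p[:2]-[499,23]
      if p[1]<200: print(n,q,round(d['score'],2),np.round(p),'deck',np.round([r@f,r@l],1))
  for q in ['tape_roll','glue_jar','knife']: find(im,q)
print(ctrl.get_obs()['ft_force'])
E
```

```text
t: 33.13
ee_pos: [488.3, 91.6, 143.6]
orientation: [2.804, 0.202, 0.02]
ft_force: [0.4, 0.2, 0.0]
width: 87.8
t: 33.97
ee_pos: [486.4, 104.6, 174.5]
orientation: [2.803, 0.204, 0.022]
ft_force: [0.2, 0.0, 0.4]
width: 87.9
wrist carton_mid 0.9 [ 525. -100.   54.] deck [125.3   7. ]
wrist carton_mid 0.47 [499.  18.   0.] deck [ 5.3 -0.4]
wrist carton_rear 0.91 [506. -17.  16.] deck [40.4  1.5]
glue_jar spot 0.37 [524.7 -97.8  52.8]
scene carton_mid 0.77 [520. -94.  56.] deck [119.2   3.4]
scene carton_front 0.59 [ 530. -173.   19.] deck [198.4   1.7]
scene carton_rear 0.93 [508. -13.  16.] deck [36.8  3.8]
tape_roll spot 0.87 [ 7.077e+02  1.998e+02 -4.000e-01]
glue_jar spot 0.93 [766.6  59.4  -1.6]
knife spot 0.96 [324.8 245.2  -2.5]
side carton_mid 0.88 [516. -93.  57.] deck [ 1.176e+02 -1.000e-01]
side carton_front 0.81 [ 532. -175.   20.] deck [200.6   3.1]
side carton_rear 0.73 [510. -16.  14.] deck [40.7  5.2]
tape_roll spot 0.91 [706.7 197.6  -2.9]
glue_jar spot 0.59 [769.   61.2   3.4]
knife spot 0.79 [324.5 246.    0.8]
[-0.93047145 -0.52698071 -0.87313831]
```

View pics/wrist21.png

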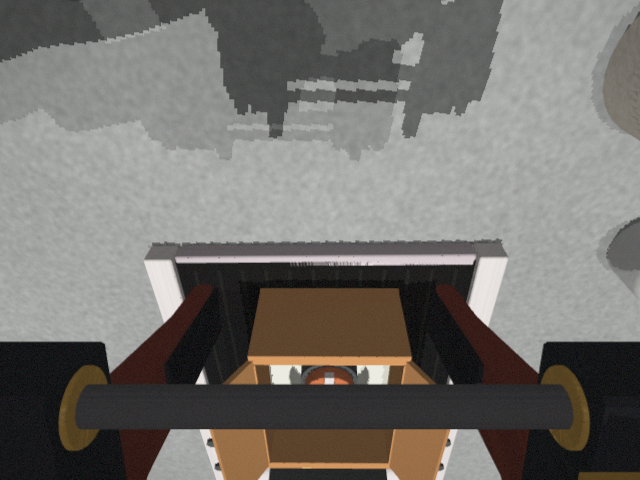

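View pics/side21.png

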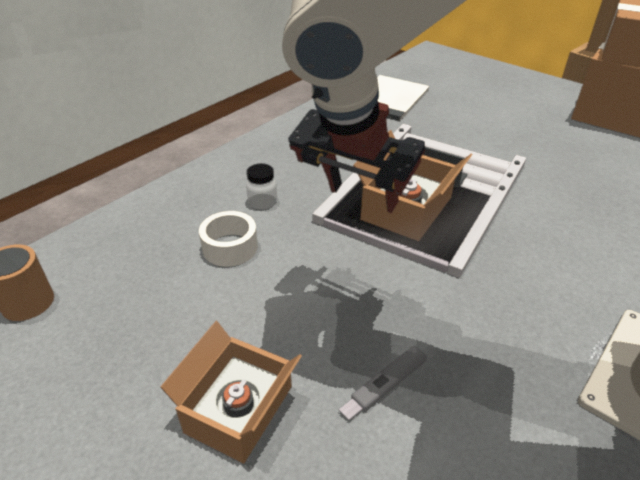

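The carton stands square on the deck, about 40 mm past the threshold, with the gripper clear of it and the other items unmoved. I'm handing the job in.

```bash
python3 -c "
from workcell import ctrl
print(ctrl.close_job())"
```

```text
the job is handed in; nothing more can be done
None
```

I took the larger carton over the threshold and onto the deck, pressed it on the buffer and let go. The job was handed in at about 34 s, and no verdict was reported.

**How it went:**
- **Lift:** I pinched the leading wall and lifted the leading edge until it read 21–24 mm high. I dragged it over the threshold, turned it square, laid it down and let go.
- **Push:** I pushed from behind with both open fingers until the carton tipped flat, then slid it on to the buffer.
- **Pressing:** The last lean held about 13 N at the wrist for over 0.5 s. Sliding friction was about 3.5 N, so the buffer saw roughly 10 N. The highest wrist reading was about 17 N, against the 20 N limit.

**Last checks:**
- **Position:** The carton's centre is about 120 mm along the deck and 3 mm off the middle line. Its tail is about 40 mm past the threshold.
- **Attitude:** It stands flat, about 55 mm at its centre, and within about 0.05 rad of square.
- **Surroundings:** The tape roll, jar and knife read within about 7 mm of where they started, close to the networks' own scatter. The robot touches nothing.

**Uncertain:**
- **Buffer force:** It is worked out from the wrist force less friction, not measured. In the pressing steps the force rose by about 7 N per mm of tool travel, where the buffer should give 4 N per mm.
- **Tail while held:** Just before laying the edge down, the wrist carried about 7.7 N, probably the carton's whole weight. The pictures put the tail at most 2–3 mm off the bench.

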